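# Walk the plaster mould to the bench stop

### The arm

A 6-joint arm with a two-finger parallel gripper is mounted at the origin on the work surface; the furniture and walls round the work are solid. World frame = base frame: x ahead of the robot, y to its left, z up, the work surface at z = 0. Lengths are in mm, angles in rad, forces in N, time in s.
With the tool pointing down it reaches from about 275 to 725 mm from the base axis. Payload 5.6 kg.
Tool frame: the origin (TCP) lies at the very end of the fingers, on their centre line; the grasp point (between the pads) lies 19 mm behind it; z points along the fingers, y is the direction in which the jaws open and shut (so a half turn about z gives the same grasp; the last joint's range is limited). The gripper opens to 85 mm and grips with 20 to 120 N. Pads are 22 mm wide; open, the fingers measure 114 mm over their backs; the gripper's body (76 mm by 85 mm) begins 54 mm behind the grasp point. The pads swing forward as they close: fully open they stand 13 mm farther back than shut.
Start: joints at [-0.815, 0.255, 0.108, 0, -1.424, -0.285], TCP at [249.497, -490.147, 231.283] pointing down, gripper open.
Joint ranges: [-2.95, 2.95], [-1.21, 1.97], [-1.09, 1.5], [-2.87, 1.71], [-2.94, -0.07], [-3.05, 3.05]. Speed limits (rad/s): [2.57, 2.57, 3.14, 3.14, 3.14, 3.14].

### API

Orientations are given as a unit quaternion [w, x, y, z].
In Python, from rig import r, vision gives the robot as it stands. Calls block until the motion is done:
- r.goto(position, orientation): joint-space move of the TCP to a pose.
- r.line_to(position, max_speed=150, rotation=None, threshold=None): straight line of the TCP; rotation=None keeps the orientation; max_speed is the mean speed in mm/s. With threshold (N) it stops when the force on the tool has changed by that much, and returns True; else False.
- r.move_joints(angles): joint-space move.
- r.gripper_to(opening, f_grip=None): finger opening in mm; f_grip is the grip in N (None keeps the last); returns when the fingers have stopped.
- r.sleep(seconds).
- r.inverse_kinematics(position, orientation): joint angles nearest the present ones, or None.
- r.get_obs(): the state.
- vision.camera(name): name is "scene" or "top"; returns a dict with "frame" (400x640x3 uint8, red, green, blue), "fx", "fy", "cx", "cy" (pixels), "xyz" and "attitude" of the camera in the world. Camera axes: x right, y up, looking along -z (the intrinsics and any distortion apply to the point x, -y, -z); pixel columns grow to the right and rows downward; lengths in mm; the calibration is good to about 2 mm. A picture is of the moment at which its call begins. There is no depth.
A pose or a line that the arm cannot do raises r.PlanningError and nothing moves.
- r.finish_job(): hands the job in, once; it reports no verdict.
The state is a dict: "clock": time; "joints": joint angles; "qd": joint speeds; "tau": joint torques, N m; "tool_pos": TCP position; "tcp_rot": TCP orientation; "ft_force": force on the tool from outside, world axes, zero at the start; "moment": the same for the moment, N m; "gripper_width": finger opening in mm.
Only numpy, scipy, OpenCV 4.12 (cv2) and the standard library are available. Lean on these libraries where they do the work, as an engineer would, in place of code of your own. Each camera call takes 0.05 s, during which the arm holds its last target.

### The job

Walk the long plaster mould forward over the table until its far long face lies flush against the wooden bench stop. It is too heavy and wide to carry, so push from behind at alternate ends: swing its left end (as seen from the robot) clearly ahead first, by 15 degrees or so, then its right end ahead of the left by as much, and so on until it is home and square. Keep it flat on the table, alongside the stop's length, and leave the short mould where it is.

Things in the scene. Friction and masses are not known exactly. Their poses are not given: they have to be found in the camera images.
- long_mould: long plaster mould: loose white block, level seam, pour hole in the top; 95 (x, near to far face) x 190 (y, left end at +y) x 60 mm high, 0.9 kg. Origin: centre of underside. Starts on the robot's side of the stop, parallel within 4 degrees, far face 110 to 130 mm short of it. Slides with a few N; pushed near one end it turns about a point near its other end, its middle advancing some 9 mm per 6 degrees.
- bench_stop: the fixed hardwood batten with two screws, 30 mm (its x) x 260 mm (its y) x 35 mm high. Origin: centre of its underside. Its x axis is level and points away from the robot, its y axis runs along the batten to the left; it may be turned up to 9 degrees. When the long mould is flush, its origin lies 62.5 mm behind this one along x.
- swing_gauge (a point): a point on the middle of the stop's top, 35 mm above the table; its x axis is level and turned 45 degrees to the left (counter-clockwise from above) from the stop's x axis. It serves only to measure which end of the long mould is ahead.
- short_mould: a smaller plaster mould of the same make, 75 mm (its x) x 90 mm (its y) x 60 mm high, 0.4 kg, loose, left of the long one. Origin: centre of its underside. Not to be moved. (Mind the magnifier lamp over the table's left: its head hangs about 0.3 m ahead and 0.3 m left of the robot, 0.25 to 0.55 m up; fold the arm back to swing past it.)

How it is judged:
By the outcome, as a careful person would: the job done as asked, in the order asked, and still so for the second after the job is handed in, with the robot touching nothing.
It also fails if it takes over 64 s, if anything falls off the work surface, if the arm or the gripper's body presses on something with over 40 N, if the wrist force passes 120 N, or if a joint passes its speed limit or range.

## Working session

There is one attempt and no reset: what is moved stays moved. The work goes in short steps, each a Python script; the robot and the scene stay as the last script left them, time stands still between calls to the robot, and variables do not carry over. Pictures are saved under pics/ and viewed, and the job is handed in when it is done.

```bash
ls; mkdir -p pics
python3 - <<'E'
from rig import r, vision
import cv2
for n in("scene","top"):
    c=vision.camera(n); cv2.imwrite(f"pics/{n}0.png",c["frame"][:,:,::-1])
    print(n,{k:v for k,v in c.items() if k!="frame"})
print(r.get_obs())
E
```

```text
pics
scene {'fx': 373.999803107625, 'fy': 373.999803107625, 'cx': 318.764394780969, 'cy': 194.91951190073868, 'xyz': array([1049.59257891, -437.61261332,  665.58072393]), 'attitude': array([0.85470406, 0.37002189, 0.14518439, 0.33389558])}
top {'fx': 383.5819038102601, 'fy': 383.5819038102601, 'cx': 315.34270379444604, 'cy': 201.31365463433335, 'xyz': array([553.82967398,   7.48325926, 904.34299242]), 'attitude': array([ 0.71220272,  0.05021985, -0.02664605, -0.69966795])}
{'clock': 0.1, 'joints': array([-8.15417114e-01,  2.55701217e-01,  1.07124763e-01, -3.87242059e-04,
       -1.42387773e+00, -2.84634993e-01]), 'qd': array([-0.00040637, -0.00176358,  0.00150712,  0.00111584, -0.00094978,
       -0.00062546]), 'tau': array([-2.71780089e-03, -3.87603700e+01,  2.38472289e+01,  5.37790820e+00,
       -3.80716083e-03, -1.69713758e-05]), 'tool_pos': array([ 249.31265205, -489.76229783,  230.48085385]), 'tcp_rot': array([-2.45687522e-04, -2.33177050e-01,  9.72433926e-01,  8.14518404e-04]), 'ft_force': array([ 0.26006427, -1.01041964, -0.50187396]), 'moment': array([0.07020166, 0.03351425, 0.00506728]), 'gripper_width': 85.28677773623195}
```

View pics/top0.png

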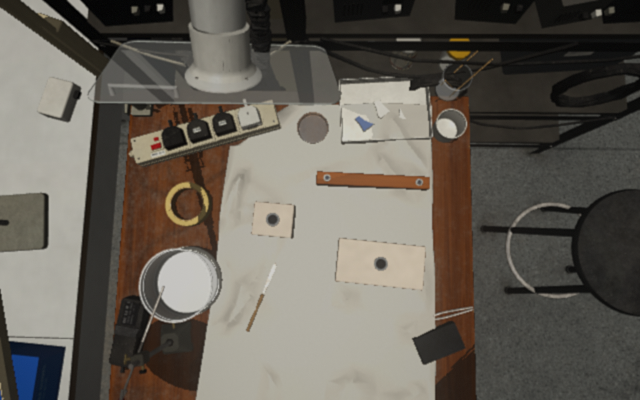

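View pics/scene0.png

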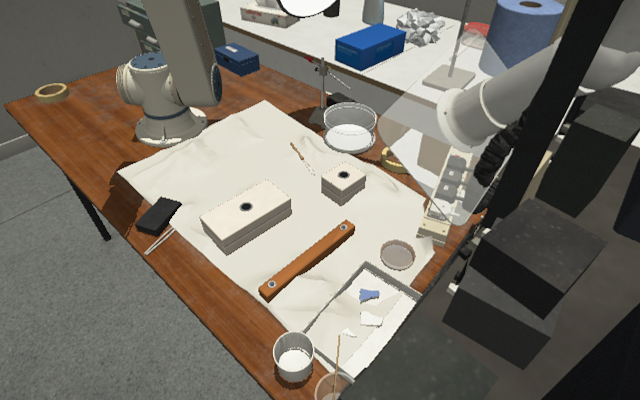

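```bash
cat > h.py <<'E'
from rig import r, vision
import cv2, numpy as np
from scipy.spatial.transform import Rotation as R
def Rc(c): q=c["attitude"]; return R.from_quat([q[1],q[2],q[3],q[0]]).as_matrix()
def ray(c,uv,z):
    uv=np.atleast_2d(np.asarray(uv,float))
    d=np.c_[(uv[:,0]-c["cx"])/c["fx"],-(uv[:,1]-c["cy"])/c["fy"],-np.ones(len(uv))]@Rc(c).T
    return c["xyz"]+d*((z-c["xyz"][2])/d[:,2])[:,None]
def proj(c,P):
    p=(np.atleast_2d(P)-c["xyz"])@Rc(c)
    return np.c_[c["cx"]+c["fx"]*p[:,0]/-p[:,2],c["cy"]+c["fy"]*p[:,1]/p[:,2]]
E
python3 - <<'E'
from h import *
for n in("scene","top"):
    c=vision.camera(n)
    print(n,proj(c,[[0,0,0],[249,-490,231]]), c.keys())
    f=c["frame"]
    if n=="top": crop=f[140:310,230:450]
    else: crop=f[160:310,180:390]
    cv2.imwrite(f"pics/{n}c.png",cv2.resize(crop,None,fx=3.6,fy=3.5,interpolation=cv2.INTER_NEAREST)[:,:,::-1])
    if n=="top":
        for p in [(263,345),(263,360),(242,380),(280,380),(285,380),(287,380),(289,380),(300,380),(220,400),(236,380),(180,370),(175,370),(186,370),(188,370),(190,370)]: print(p,f[p])
E
```

```text
scene [[172.25260357 126.5866478 ]
 [-31.45734387 179.43844884]] dict_keys(['frame', 'fx', 'fy', 'cx', 'cy', 'xyz', 'attitude'])
top [[327.19427143 498.27723737]
 [633.22329441 439.38261389]] dict_keys(['frame', 'fx', 'fy', 'cx', 'cy', 'xyz', 'attitude'])
(263, 345) [193 181 162]
(263, 360) [195 182 162]
(242, 380) [176 166 147]
(280, 380) [197 184 164]
(285, 380) [182 174 159]
(287, 380) [178 175 163]
(289, 380) [176 174 162]
(300, 380) [178 175 163]
(220, 400) [178 174 163]
(236, 380) [178 175 163]
(180, 370) [139  86  51]
(175, 370) [128  78  44]
(186, 370) [81 60 46]
(188, 370) [170 168 157]
(190, 370) [178 175 164]
```

View pics/topc.png

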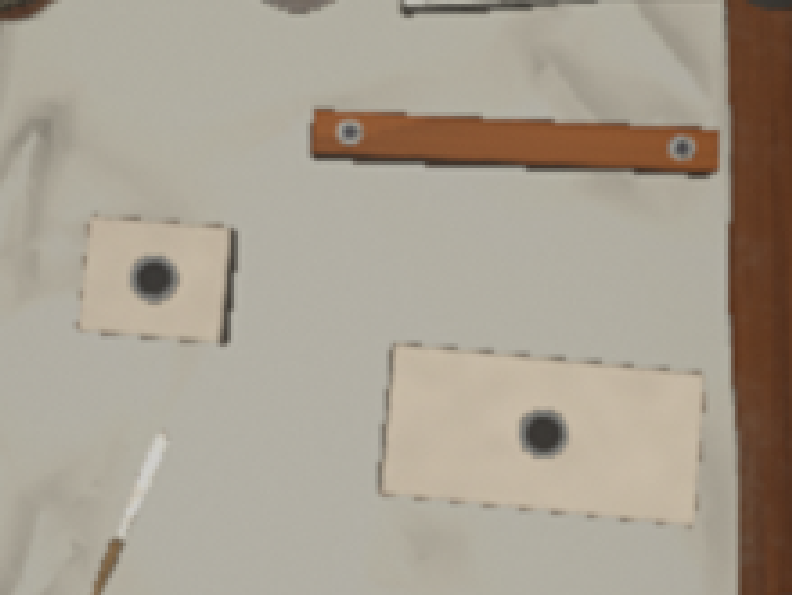

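View pics/scenec.png

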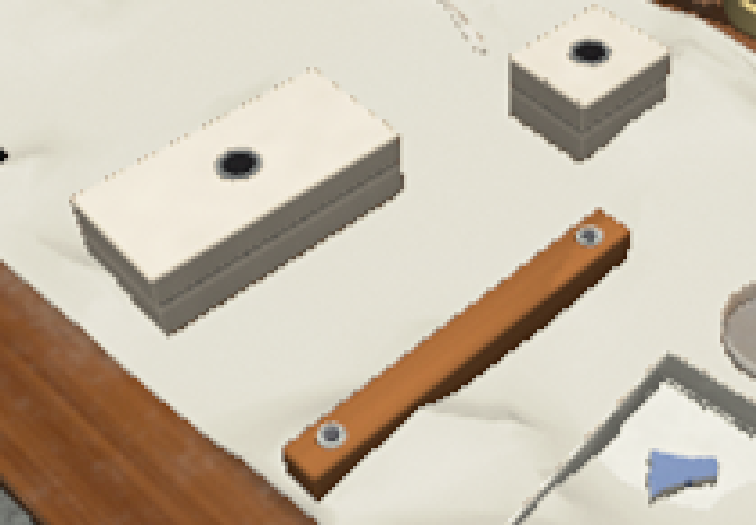

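Top view: the stop's top spans crop (313,110)–(718,170), long mould's top (383,345)–(703,523), short mould (80,215)–(232,340), all clearly separable by colour. The scene view agrees.

```bash
cat >> h.py <<'E'
def rect(c,mask,z,K=8):
    """rectangle from a mask (upsampled), cast to plane z: centre, dims, yaw of short side (x axis), mod"""
    cn,_=cv2.findContours(mask,cv2.RETR_EXTERNAL,cv2.CHAIN_APPROX_NONE)
    return cn
def fitrect(c,cn,z):
    P=ray(c,cn[:,0,:].astype(float)/4-0.375,z)[:,:2]
    (cx,cy),(w,h),a=cv2.minAreaRect(P.astype(np.float32))
    M=cv2.boxPoints(((cx,cy),(w,h),a))
    # long-side direction; refine with least-squares lines on each side
    e=M[1]-M[0]; g=M[2]-M[1]
    out=[]
    ctr=M.mean(0)
    ax=np.array([e/np.linalg.norm(e),g/np.linalg.norm(g)])
    L=[np.linalg.norm(e)/2,np.linalg.norm(g)/2]
    q=(P-ctr)@ax.T
    angs=[];cen=np.zeros(2);dim=np.zeros(2)
    for k in(0,1):
        o=1-k;v=[]
        for s in(-1,1):
            m=(abs(q[:,k]-s*L[k])<6)&(abs(q[:,o])<L[o]-8)
            p=np.polyfit(q[m,o],q[m,k],1); v.append(p[1]); angs.append((p[0]*(1 if k else -1),L[o]))
        cen[k]=np.mean(v);dim[k]=v[1]-v[0]
    w_=np.array([x[1]**3 for x in angs]);da=(np.array([x[0] for x in angs])*w_).sum()/w_.sum()
    ctr=ctr+cen@ax
    # x axis = the axis closest to world +x (da sign: rotation of frame ax)
    hand=np.sign(ax[0,0]*ax[1,1]-ax[0,1]*ax[1,0])
    i=int(np.argmax(abs(ax[:,0])));v=ax[i]*np.sign(ax[i,0])
    yaw=np.degrees(np.arctan2(v[1],v[0])+hand*da)
    return ctr,(dim[i],dim[1-i]),yaw
def find(save=None):
    c=vision.camera("top"); f=c["frame"]
    if save: cv2.imwrite(save,f[:,:,::-1])
    F=cv2.resize(f,None,fx=4,fy=4,interpolation=cv2.INTER_LINEAR).astype(int)
    d=F[:,:,0]-F[:,:,2]; S=F.sum(2)
    plaster=((d>22)&(d<50)&(S>490)).astype(np.uint8)
    wood=((d>55)&(F[:,:,0]>105)).astype(np.uint8)
    res={}
    for nm,m,z,roi in(("mould",plaster,60,(240,430,150,330)),("short",plaster,60,(240,430,150,330)),("stop",wood,35,(300,431,160,200))):
        mm=np.zeros_like(m);x0,x1,y0,y1=[4*t for t in roi];mm[y0:y1,x0:x1]=m[y0:y1,x0:x1]
        cn,_=cv2.findContours(mm,cv2.RETR_EXTERNAL,cv2.CHAIN_APPROX_NONE)
        cn=sorted(cn,key=cv2.contourArea)[::-1]
        res[nm]=fitrect(c,cn[1 if nm=="short" else 0],z)
    return res,c
def rel(res):
    """mould origin in stop frame, rel yaw, far corner gaps (left,right) to stop near face"""
    s,_,a=res["stop"];m,_,b=res["mould"];t=np.radians(a)
    p=np.array([[np.cos(t),np.sin(t)],[-np.sin(t),np.cos(t)]])@(m-s);k=np.radians(b-a)
    g=[-15-(p[0]+47.5*np.cos(k)-y*np.sin(k)) for y in(95,-95)]
    return p,b-a,g
E
python3 - <<'E'
from h import *
res,c=find()
for k,v in res.items(): print(k,v)
print(rel(res))
# cross-check screws/pour hole using scene cam: edges
s=vision.camera("scene")
for nm,z,(w,l) in(("mould",60,(95,190)),("stop",35,(30,260)),("short",60,(75,90))):
    ctr,_,a=res[nm];t=np.radians(a);Q=np.array([[np.cos(t),-np.sin(t)],[np.sin(t),np.cos(t)]])
    cor=np.array([[w/2,l/2],[w/2,-l/2],[-w/2,-l/2],[-w/2,l/2]])@Q.T+ctr
    for cam,im in((s,s["frame"]),(c,c["frame"])):
        uv=proj(cam,np.c_[cor,np.full(4,z)]); cv2.polylines(im,[np.round(uv*8).astype(np.int32)],True,(255,0,0),1,cv2.LINE_AA,3)
v=np.vstack([cv2.resize(c["frame"][150:310,230:450],None,fx=2.7,fy=2.7),cv2.resize(s["frame"][160:310,180:400],(594,400))])[:,:,::-1]
cv2.imwrite("pics/ov.png",cv2.resize(v,(423,594)))
cv2.imwrite("pics/ovt.png",cv2.resize(c["frame"][150:310,230:450],None,fx=3.6,fy=3.6)[:,:,::-1]);cv2.imwrite("pics/ovs.png",cv2.resize(s["frame"][160:310,180:400],None,fx=3.6,fy=3.6)[:,:,::-1])
E
```

```text
mould (array([ 512.70173337, -107.05679007]), (np.float64(91.14939416668724), np.float64(185.0158734296972)), np.float64(-4.6034907092472945))
short (array([604.65939378, 131.86778955]), (np.float64(70.15056282639068), np.float64(84.87712504570104)), np.float64(-4.056303799987846))
stop (array([700.33704006, -91.66956597]), (np.float64(26.172950065201), np.float64(255.66873085392496)), np.float64(-2.063182784412553))
(array([-186.95970518,  -22.13241117]), np.float64(-2.5403079248347415), [np.float64(120.2957737739734), np.float64(128.71699423152364)])
```

View pics/ovt.png

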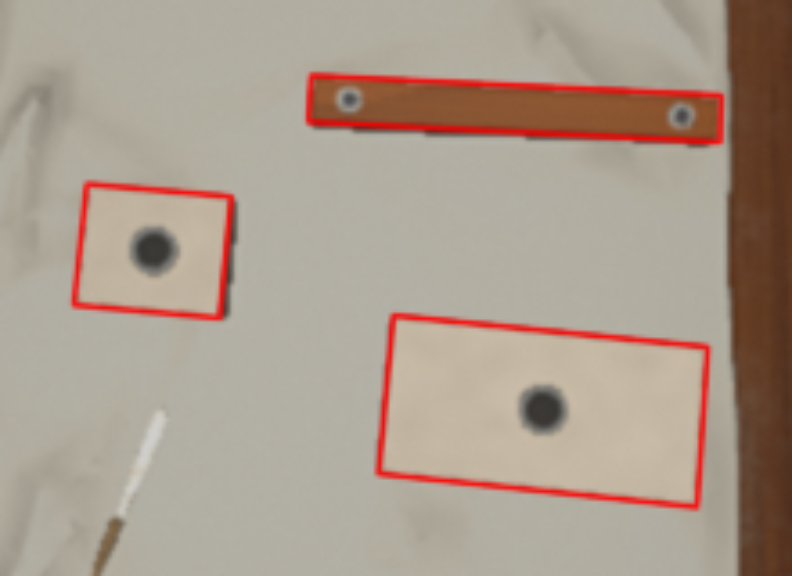

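View pics/ovs.png

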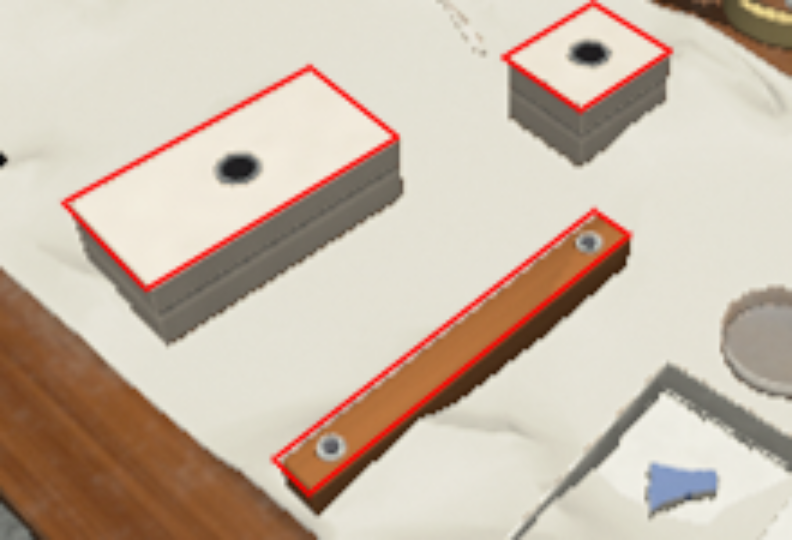

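Overlays match in both views: the mould is about 125 mm short of the stop, yawed −2.5° relative to it, with its centre 22 mm right of the stop's middle. Next I'll do the first push, on the left end.

```bash
cat >> h.py <<'E'
Q0=[0,0,1,0]
def rot(a): t=np.radians(a); return np.array([[np.cos(t),-np.sin(t)],[np.sin(t),np.cos(t)]])
def behind(m,yaw,ym,gap): return m+rot(yaw)@np.array([-47.5-11-gap,ym])
ZP=22
def st():
    o=r.get_obs(); print("t",round(o["clock"],2),"tcp",o["tool_pos"].round(1),"F",o["ft_force"].round(1),"w",round(o["gripper_width"],1))
def look(save=None):
    res,c=find(save)
    for k in("mould","short","stop"):
        v=res[k]; print(k,v[0].round(1),np.round(v[1],1),round(v[2],2))
    p,a,g=rel(res); print("rel",p.round(1),"yaw",round(a,2),"gapL,R",np.round(g,1)); return res
E
python3 - <<'E'
from h import *
r.gripper_to(0,40)
p=behind(np.array([512.7,-107.1]),-4.6,78,18); print(p)
r.goto([p[0],p[1],150],Q0); st()
r.line_to([p[0],p[1],ZP],max_speed=150); st()
c=vision.camera("top");cv2.imwrite("pics/t1.png",c["frame"][:,:,::-1])
c=vision.camera("scene");cv2.imwrite("pics/s1.png",c["frame"][:,:,::-1])
E
```

```text
[442.7019319  -23.21602977]
t 2.92 tcp [442.9 -23.7 150.2] F [0.3 0.6 0.6] w -0.1
t 3.92 tcp [443.4 -23.2  22.7] F [ 0.5 -0.4  1.2] w 0.2
```

View pics/t1.png

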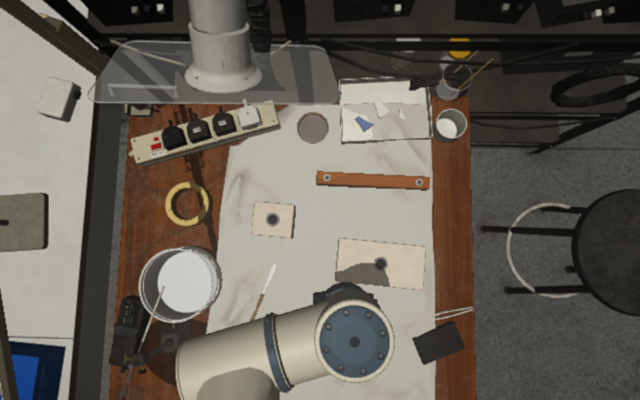

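View pics/s1.png

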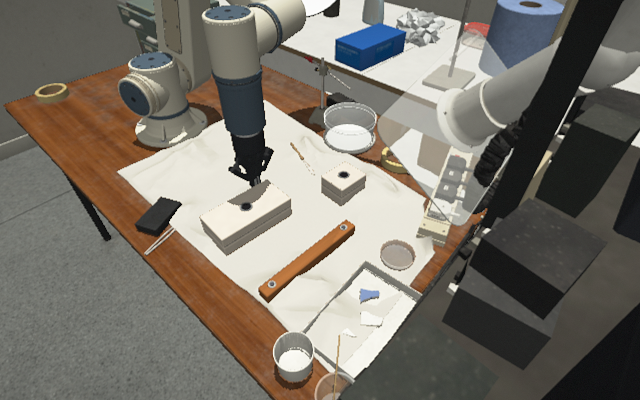

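Run:
```python
from h import *
t=vision.camera("top");s=vision.camera("scene")
print("lamp top",proj(t,[[300,300,z] for z in(250,400,550)]).round(),"scene",proj(s,[[300,300,z] for z in(250,400,550)]).round())
for z in(300,400,500): print(z,"lampdisc",ray(s,[308,5],z).round(),"wristcap top",ray(t,[355,341],z).round(),"scene",ray(s,[232,14],z).round(),"link scene",ray(s,[290,20],z).round(),"link top",ray(t,[200,370],z).round())
print(r.get_obs()["joints"].round(3))
im=s["frame"][0:220,180:400]; cv2.imwrite("pics/s1c.png",cv2.resize(im,None,fx=2.7,fy=2.7)[:,:,::-1])
```

```text
lamp top [[148. 395.]
 [ 93. 441.]
 [-12. 529.]] scene [[301.  47.]
 [299. -12.]
 [296. -86.]]
300 lampdisc [[173. 462. 300.]] wristcap top [[407. -36. 300.]] scene [[ 66. 249. 300.]] link scene [[230. 329. 300.]] link top [[358. 199. 300.]]
400 lampdisc [[413. 216. 400.]] wristcap top [[431. -29. 400.]] scene [[335.  61. 400.]] link scene [[454. 119. 400.]] link top [[390. 168. 400.]]
500 lampdisc [[653. -30. 500.]] wristcap top [[456. -22. 500.]] scene [[ 604. -127.  500.]] link scene [[678. -90. 500.]] link top [[423. 136. 500.]]
[ 0.303  0.232 -0.508  0.    -0.829 -1.874]
```

View pics/s1c.png

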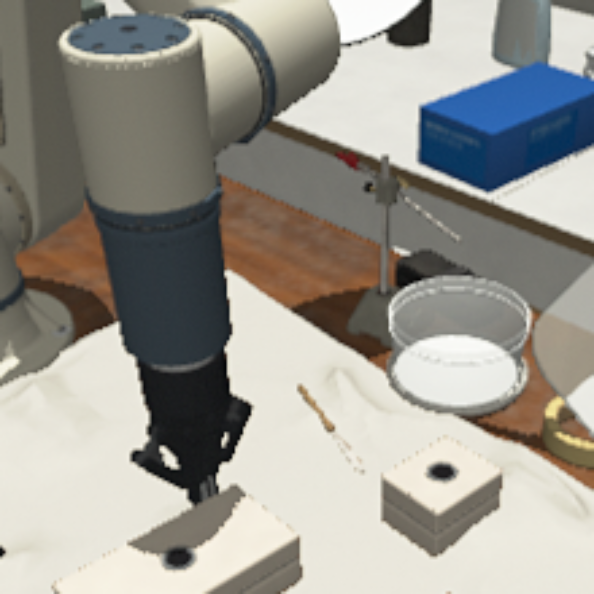

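The arm stands clear. The forearm passes in front of the lamp, so I'll check joint 1's torque as I push the left end.

```bash
cat >> h.py <<'E'
def push(p0,d,sa=-2.06,speed=70,thr=None,split=1):
    """push from p0 by d mm along the stop's x"""
    u=rot(sa)@np.array([1,0]); hit=False
    e=p0+u*d
    hit=r.line_to([e[0],e[1],ZP],max_speed=speed,threshold=thr)
    o=r.get_obs(); print("push hit",hit,"t",round(o["clock"],2),o["tool_pos"].round(1),"F",o["ft_force"].round(1),"tau",o["tau"].round(1))
    return hit
def park(x,y,speed=150): r.line_to([x,y,ZP],max_speed=speed)
E
python3 - <<'E'
from h import *
print(r.get_obs()["tau"].round(2))
p0=np.array([443.4,-23.2])
push(p0,18+34,thr=25)
park(410,-180); st()
cv2.imwrite("pics/t2.png",vision.camera("top")["frame"][:,:,::-1]);cv2.imwrite("pics/s2.png",vision.camera("scene")["frame"][:,:,::-1])
E
```

```text
[-2.000e-02 -3.119e+01  1.779e+01  4.010e+00  0.000e+00  0.000e+00]
push hit False t 5.03 [494.9 -24.9  21.6] F [-4.1  1.7  3.7] tau [ -1.2 -35.9  19.5   5.1   1.1  -0. ]
t 6.36 tcp [ 410.4 -179.7   22. ] F [ 0.1 -0.   0.3] w 0.1
```

View pics/t2.png

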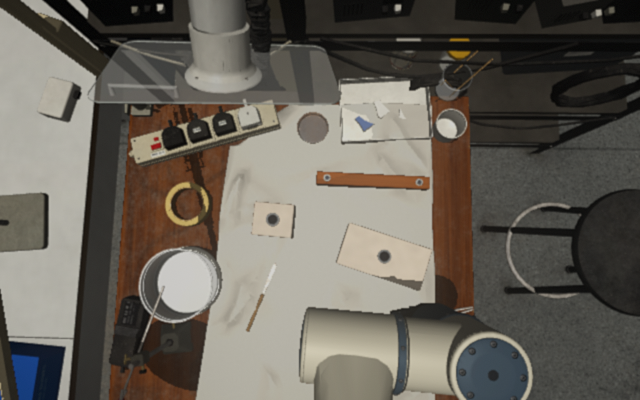

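View pics/s2.png

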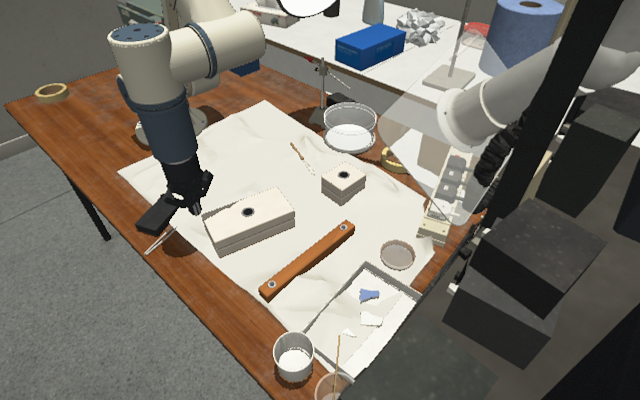

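```bash
sed -i 's|    plaster=.*|    q=d/np.maximum(S,1); plaster=((q>0.044)\&(q<0.1)\&(S>200)).astype(np.uint8)|; s|^def find(save=None):|def find(save=None,img=None):|; s|    c=vision.camera("top"); f=c\["frame"\]|    c=vision.camera("top"); f=c["frame"] if img is None else cv2.imread(img)[:,:,::-1]|; s|^def look(save=None):|def look(save=None,img=None):|; s|    res,c=find(save)$|    res,c=find(save,img)|' h.py
python3 - <<'E'
from h import *
for i in("pics/top0.png","pics/t2.png"): look(img=i)
c=vision.camera("top"); print(ray(c,[[415,330],[455,322],[466,345],[425,363]],20).round())
E
```

```text
mould [ 513.  -106.8] [ 94.3 191.1] -4.58
short [605.2 129.9] [75.6 92.9] -3.84
stop [700.3 -91.7] [ 26.2 255.6] -2.06
rel [-186.7  -21.8] yaw -2.52 gapL,R [120.1 128.4]
mould [ 529.4 -114.2] [ 93.5 190.6] -16.93
short [392.6 -41.1] [ 40.2 191.8] -0.3
stop [700.3 -91.7] [ 26.5 255.8] -2.07
rel [-169.9  -28.6] yaw -14.86 gapL,R [ 84.6 133.4]
[[ 366. -189.   20.]
 [ 386. -277.   20.]
 [ 337. -300.   20.]
 [ 296. -210.   20.]]
```

```bash
sed -i 's|("short",plaster,60,(240,430,150,330))|("short",plaster,60,(240,310,190,250))|; s|cn\[1 if nm=="short" else 0\]|cn[0]|' h.py
python3 - <<'E'
from h import *
p=behind(np.array([529.4,-114.2]),-16.93,-79,10); print(p)
r.line_to([p[0],p[1],ZP],max_speed=100)
push(p,88,thr=25,speed=75)
o=r.get_obs()["tool_pos"]
park(o[0]-25,o[1]); 
cv2.imwrite("pics/t3.png",vision.camera("top")["frame"][:,:,::-1])
E
python3 - <<'E'
from h import *
look(img="pics/t3.png")
E
```

```text
[ 440.86365688 -169.82882299]
push hit False t 8.41 [ 528.7 -172.8   21.9] F [-2.  -0.8 -0.9] tau [  0.9 -44.2  21.    4.4   0.7  -0. ]
mould [498.2 -69.1] [248.9 284.9] 2.24
short [605.2 130. ] [75.6 92.8] -3.76
stop [700.3 -91.7] [ 26.3 255.8] -2.07
rel [-202.8   15.3] yaw 4.3 gapL,R [147.5 133.3]
```

View pics/t3.png

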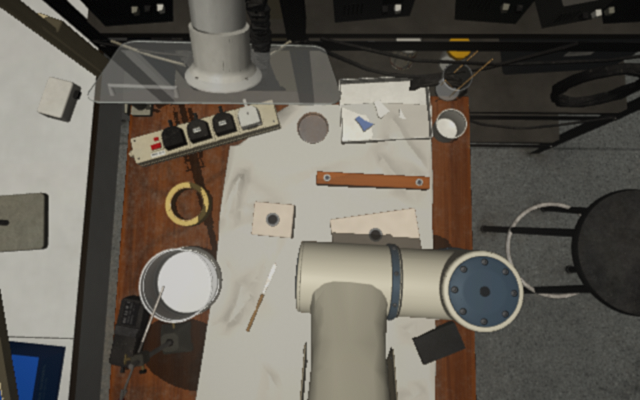

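Run:
```python
from h import *
park(420,-70); look("pics/t4.png"); st()
```

```text
mould [575.5 -95.1] [ 94.4 189.4] 8.93
short [605.2 129.9] [75.4 92.5] -3.77
stop [700.3 -91.8] [ 26.5 255.9] -2.07
rel [-124.6   -7.8] yaw 11.0 gapL,R [81.1 44.8]
t 9.91 tcp [420.6 -70.3  22. ] F [-0.5 -0.8  0.9] w 0.3
```

View pics/t4.png

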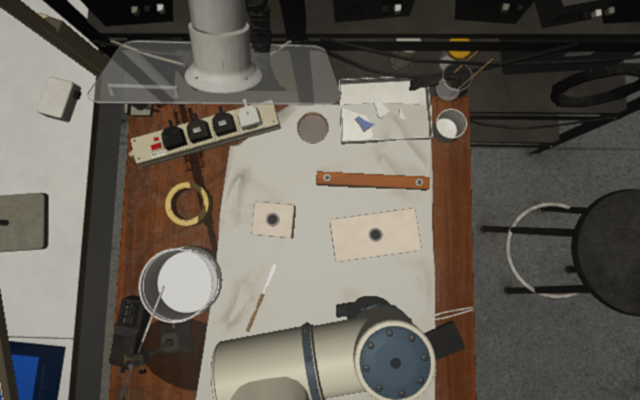

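Run:
```python
from h import *
p=behind(np.array([575.5,-95.1]),8.93,-82,12); print(p)
r.line_to([p[0],p[1],ZP],max_speed=150)
push(p,23,thr=25,speed=60)
o=r.get_obs()["tool_pos"]
park(o[0]-20,o[1]); park(430,-60); look("pics/t5.png"); st()
```

```text
[ 518.58321804 -187.04960539]
push hit False t 11.61 [ 541.9 -188.1   22. ] F [-2.5 -1.7  2.2] tau [  1.6 -44.1  20.3   3.8   0.7   0. ]
mould [579.8 -93.9] [ 94.4 189.5] 13.31
short [605.2 129.9] [75.4 92.6] -3.83
stop [700.2 -91.8] [ 26.6 255.9] -2.08
rel [-120.3   -6.5] yaw 15.39 gapL,R [84.7 34.3]
t 13.14 tcp [430.5 -60.4  22. ] F [0.1 0.1 0.1] w -0.2
```

View pics/t5.png

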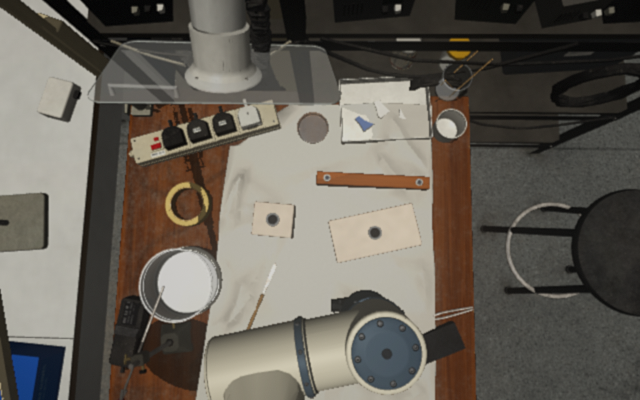

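Run:
```python
from h import *
p=behind(np.array([579.8,-93.9]),13.31,74,12); print(p)
r.line_to([p[0],p[1],ZP],max_speed=120)
push(p,50,thr=20,speed=70)
o=r.get_obs()["tool_pos"]
r.line_to([o[0]-6,o[1]+10,ZP],max_speed=60)
o=r.get_obs()["tool_pos"]
push(o[:2],6+24,thr=10,speed=60)
o=r.get_obs()["tool_pos"]
park(o[0]-20,o[1]); park(440,-150); look("pics/t6.png"); st()
```

```text
[494.15747186 -38.11821648]
push hit False t 14.72 [543.1 -39.6  21.4] F [-3.8  3.5  0.6] tau [ -1.5 -42.2  20.8   5.5   1.1  -0.1]
push hit False t 15.74 [567.  -30.1  21.6] F [-3.2  2.6  1.7] tau [ -1.5 -44.1  20.7   5.4   1.   -0. ]
mould [ 616.3 -109.7] [ 96.2 189.7] -6.09
short [605.2 129.9] [75.5 92.6] -3.79
stop [700.3 -91.7] [ 26.5 255.8] -2.08
rel [-83.3 -21. ] yaw -4.01 gapL,R [14.3 27.6]
t 17.3 tcp [ 440.7 -149.6   22. ] F [0.5 0.3 0.6] w -0.2
```

View pics/t6.png

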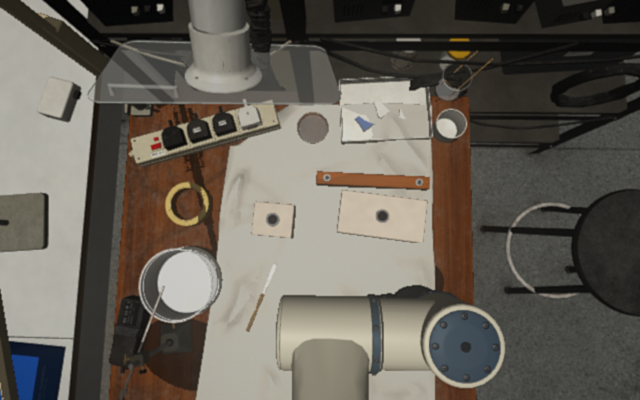

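Run:
```python
from h import *
p=behind(np.array([616.3,-109.7]),-6.09,96,12); print(p)
r.line_to([p[0]-35,p[1],ZP],max_speed=150)
r.line_to([p[0],p[1],ZP],max_speed=100)
push(p,12+14,thr=9,speed=40)
o=r.get_obs()["tool_pos"]
park(o[0]-20,o[1]); park(450,-150); look("pics/t7.png"); st()
```

```text
[556.38255887  -6.76239633]
push hit False t 19.85 [581.7  -7.2  21.8] F [-4.4  3.6  2.8] tau [ -1.7 -44.5  20.5   5.4   1.1  -0. ]
mould [641.2 -87.2] [140.3 246. ] -3.98
short [605.2 129.9] [75.5 92.6] -3.78
stop [700.3 -91.7] [ 26.5 255.8] -2.08
rel [-59.2   2.4] yaw -1.9 gapL,R [-6.4 -0.1]
t 21.55 tcp [ 450.6 -149.6   22. ] F [1.  0.6 0.1] w 0.2
```

View pics/t7.png

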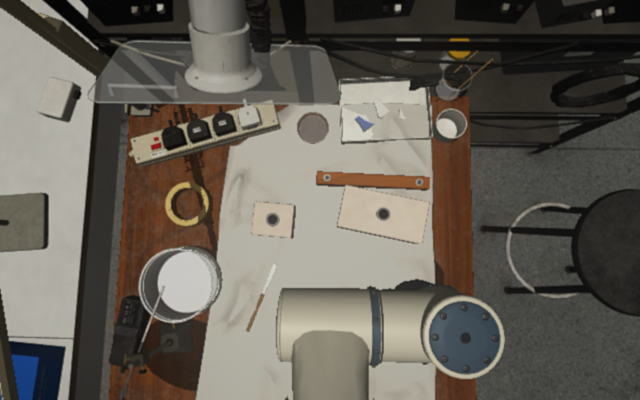

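```bash
sed -i 's|    wood=((d|    plaster=cv2.morphologyEx(plaster,cv2.MORPH_OPEN,np.ones((25,25),np.uint8))\n    wood=((d|' h.py
python3 - <<'E'
from h import *
look(img="pics/t6.png");look(img="pics/t7.png")
E
```

```text
mould [ 616.1 -109.5] [ 95.5 189.1] -6.12
short [605.1 129.8] [74.9 91.7] -3.81
stop [700.3 -91.7] [ 26.5 255.8] -2.08
rel [-83.5 -20.8] yaw -4.03 gapL,R [14.4 27.8]
mould [ 620.4 -112. ] [ 96.6 189. ] -10.81
short [605.  129.8] [75.1 91.5] -3.89
stop [700.3 -91.7] [ 26.5 255.8] -2.08
rel [-79.1 -23.1] yaw -8.73 gapL,R [ 2.7 31.5]
```

Run:
```python
from h import *
p=behind(np.array([620.4,-112]),-10.81,-72,12); print(p)
r.line_to([p[0]-25,p[1],ZP],max_speed=150)
r.line_to([p[0],p[1],ZP],max_speed=100)
push(p,42,thr=10,speed=40)
o=r.get_obs()["tool_pos"]
park(o[0]-20,o[1]); park(465,-115); look("pics/t8.png"); st()
```

```text
[ 537.64725729 -169.49985717]
push hit True t 23.71 [ 577.  -172.3   21.3] F [-0.1  0.3  2.3] tau [  0.1 -47.1  19.3   4.2  -0.1   0. ]
mould [417.3  76.5] [ 96.  199.9] 2.82
short [605.  129.7] [75.  91.7] -3.89
stop [701.3 -91.8] [ 24.5 255.9] -1.79
rel [-289.   159.3] yaw 4.61 gapL,R [234.3 219.1]
t 24.91 tcp [ 466.  -115.3   22.1] F [ 0.2 -0.   0.3] w -0.0
```

View pics/t8.png

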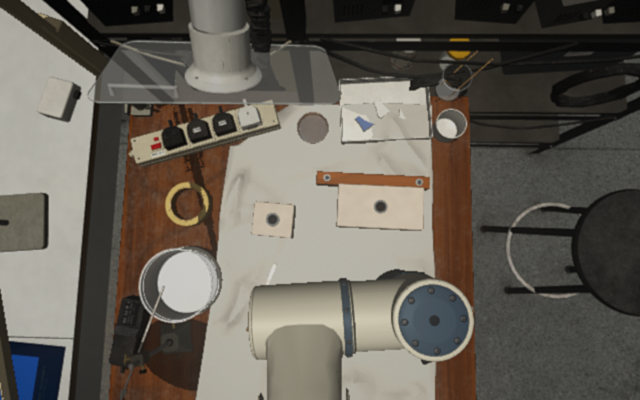

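```bash
sed -i 's|("mould",plaster,60,(240,430,150,330))|("mould",plaster,60,(312,431,150,262))|' h.py
python3 - <<'E'
from h import *
look(img="pics/t8.png")
i=cv2.imread("pics/t8.png")[165:240,300:440]; cv2.imwrite("pics/t8c.png",cv2.resize(i,None,fx=5,fy=5,interpolation=cv2.INTER_NEAREST))
E
```

```text
mould [ 635.7 -106. ] [ 94.7 189.5] -1.62
short [605.  129.7] [75.  91.7] -3.89
stop [701.3 -91.8] [ 24.5 255.9] -1.79
rel [-65.1 -16.2] yaw 0.16 gapL,R [2.8 2.3]
```

View pics/t8c.png

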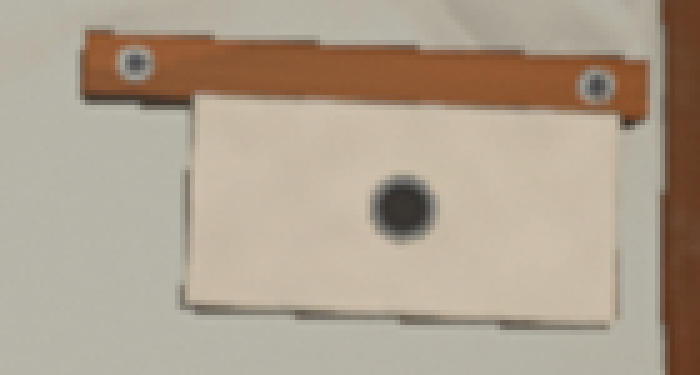

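Mould is at the stop, within about 0.5° of square. Next I'll press gently on the left side, the right and then the middle to seat it.

Run:
```python
from h import *
m=np.array([635.7,-106.])
for ym,th in((60,14),(-60,14),(0,16)):
    p=behind(m,-2.07,ym,10)
    r.line_to([p[0],p[1],ZP],max_speed=100)
    push(p,18,thr=th,speed=20)
    o=r.get_obs()["tool_pos"]; s=np.array([700.3,-91.7]); print("finger along stop x:",((o[:2]-s)@rot(-2.07))[0].round(2))
    park(o[0]-15,o[1],100)
park(440,-120)
r.line_to([400,-120,150]); look("pics/t9.png"); st()
cv2.imwrite("pics/s9.png",vision.camera("scene")["frame"][:,:,::-1])
i=cv2.imread("pics/t9.png")[165:240,300:440]; cv2.imwrite("pics/t9c.png",cv2.resize(i,None,fx=5,fy=5,interpolation=cv2.INTER_NEAREST))
i=cv2.imread("pics/s9.png")[160:310,180:380]; cv2.imwrite("pics/s9c.png",cv2.resize(i,None,fx=4,fy=4,interpolation=cv2.INTER_NEAREST))
```

```text
push hit True t 27.11 [581.6 -44.1  21.4] F [-1.2  0.3  3.2] tau [ -0.1 -44.8  19.2   4.2   0.2   0. ]
finger along stop x: -120.33
push hit True t 29.46 [ 577.1 -164.    21.5] F [-1.4 -0.7  3.4] tau [  0.  -46.5  19.4   4.2   0.2   0. ]
finger along stop x: -120.55
push hit True t 31.23 [ 578.9 -104.3   21.6] F [-1.2  0.4  3.7] tau [ -0.1 -45.4  19.3   4.2   0.3   0. ]
finger along stop x: -120.85
mould [ 636.2 -106.1] [ 94.7 189.5] -2.01
short [605.1 129.9] [75.2 91.7] -3.57
stop [701.5 -91.8] [ 24.  255.8] -1.81
rel [-64.8 -16.4] yaw -0.2 gapL,R [1.9 2.6]
t 33.6 tcp [ 399.6 -119.9  149. ] F [-0.3  0.2  0.5] w -0.2
```

View pics/t9c.png

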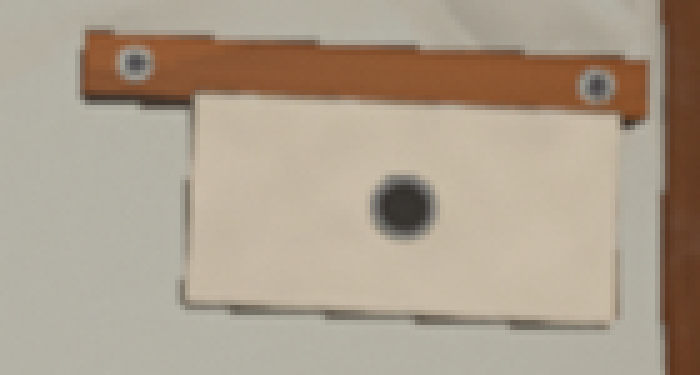

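View pics/s9c.png

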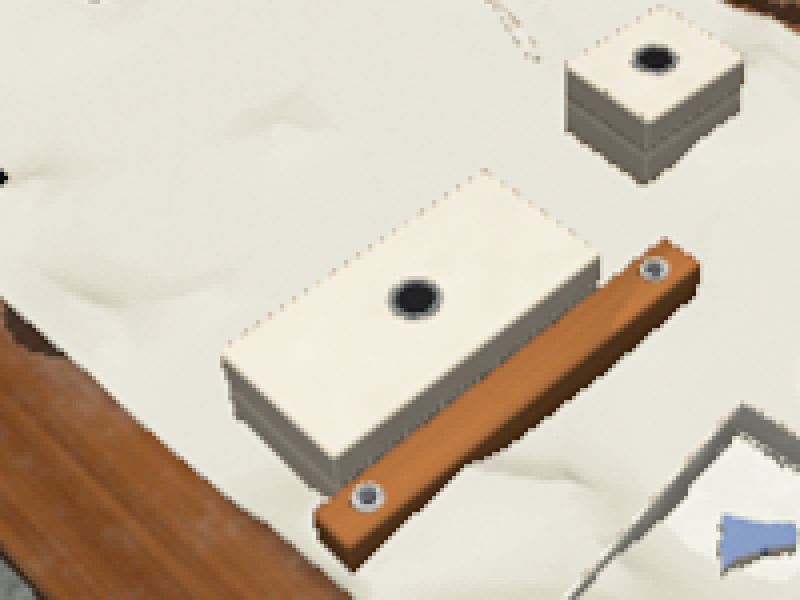

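Flush along its whole length: the yaws are −2.01° and −2.07°, the finger stopped at the same depth at both ends, and the short mould hasn't moved. The arm is lifted clear, so I'm handing in.

Run:
```python
from h import *
r.finish_job(); st()
```

```text
the job is handed in; nothing more can be done
the job is handed in; nothing more can be done
```

The long mould is home against the bench stop and square to it. I handed the job in at about 34 s of the 64 s allowed, with the arm lifted clear; no verdict is reported.

**Swings:** I pushed from behind with the closed fingers, and angles are relative to the stop.

| Swing | End ahead | Angle |
|---|---|---|
| 1 | left | 14.9° |
| 2 | right | 15.4° (took two pushes: 11.0°, then 15.4°) |
| 3 | left | 8.7° (also two pushes) |
| 4 | right end pushed home | flush |

The third swing was smaller because the left corner had less than 3 mm left to the stop. I then pressed lightly at the left, right and middle to seat the mould.

**Last checks:**
- **Square:** the mould's yaw read −2.0°, against −2.07° for the stop measured before anything touched it.
- **Flush:** the fingers stopped within 0.5 mm of each other at all three press points, at the depth expected for a flush mould. Both camera views show no gap at the far face.
- **Alongside:** the mould's centre is about 16 mm right of the stop's middle, so its whole length lies along the stop.
- **Forces:** my readings never exceeded a few newtons, and the threshold stops were set at 25 N or less.
- **Short mould:** its measured position did not change.

**One disagreement:** the final camera fit still showed a 2–3 mm gap, with the stop at −1.8°. I put this down to the mould hiding the stop's near edge, which made the stop measure narrow (24 mm instead of 30 mm). I relied on the finger contacts and the earlier stop measurement instead.

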